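# Set up probe cooking on the induction hob

### The arm

A 7-joint arm with a two-finger parallel gripper is mounted at the origin on the work surface. World frame = base frame: x ahead of the robot, y to its left, z up, the work surface at z = 0. Lengths are in mm, angles in rad, forces in N, time in s.
With the tool pointing down it reaches from about 425 to 1025 mm from the base axis. Payload 9.4 kg.
Tool frame: the origin (TCP) lies between the finger pads, 19 mm behind the fingertips; this is the grasp point; z points along the fingers, y is the line along which they close (so a half turn about z gives the same grasp; the last joint's range is limited). The gripper opens to 85 mm and grips with 20 to 120 N. Pads are 22 mm wide; open, the fingers measure 114 mm over their backs; the gripper's body (76 mm by 85 mm) begins 54 mm behind the grasp point. The pads swing forward as they close: fully open they stand 13 mm farther back than shut.
Start: joints at [-1.2, 0.599, -0.003, 1.599, 0.002, 0.943, -0.08], TCP at [313.916, 653.514, 249.975] pointing down, gripper open.
Joint ranges: [-2.57, 2.57], [-0.35, 1.97], [-1.29, 1.29], [0.11, 2.56], [-1.05, 4.19], [0.11, 1.86], [-2.63, 2.63]. Speed limits (rad/s): [2.22, 2.22, 3.01, 3.01, 3.14, 3.14, 3.14].

### API

Orientations are given as a 3x3 rotation matrix whose columns are the frame's x, y, z axes.
In Python, from bench import arm gives the robot as it stands.
- The arm moves only by the tool send_rows, never from a script. Its argument "series" is a list of rows, each a list of 5 numbers: the shift along the tool's x, y, z in mm, then the turn about the tool's z in rad, then the closure in counts, from 0 (fully open) to 255 (shut). A call has 1 to 20 rows; each row shifts and turns the commanded pose from where the row before left it, along the tool's axes as they then stand; what a row does not reach is not made up. A row lasts 1/12 s, in which the tool goes at most 41.7 mm and 7.16 degrees, less where a joint would pass 70% of its speed; a pose out of reach is approached as far as the arm can. A call with a gripper value outside its range is refused whole. The fingers move at their own pace and stop on an object; "newtons" is the grip in N (left out, the last holds). Time passes only in rows, so rows that do not move let the fingers close. It gives the time, the measured TCP pose, the force, the opening and the grip force at its end, in the units of the state.
- arm.read_state(): the state, without advancing time (a new reading comes with each control period).
- arm.snapshot(name): name is "scene" or "top"; returns a dict with "frame" (400x640x3 uint8, red, green, blue), "fx", "fy", "cx", "cy" (pixels), "camera_from_world" (4x4, takes a point from world to camera coordinates). Camera axes: x right, y down, z forward; pixel columns grow to the right and rows downward; lengths in mm; the calibration is good to about 2 mm. A picture is of the moment at which its call begins. There is no depth.
- arm.finish_job(): hands the job in; it is judged then, once.
Trained networks look in a picture, given as the dict that the camera call returned (one of the last four; its "shot" number tells which), for a name from the list of things; names that differ only in an ending like _2 or _b are one class to them, and where a whole thing is asked for, a point or a joint stands for the part that bears it (a point fixed in the world has none). Each returns a list of dicts, best first, with "confidence" (0 to 1); they miss things now and then, are a little off and sometimes report something else, mostly with a low value. They report only what shows in the picture. A call takes as long as a camera call.
- arm.cut_out(query, picture): "region" (400x640 bool, what is visible of it) and "bbox" ([centre column, centre row, width, height] in pixels, round what is visible of it).
- arm.mark_of(query, picture): "position" ([column, row] in pixels: a listed point, or the origin of a listed thing).
The state is a dict: "t": time; "joints": joint angles; "joint_vel": joint speeds; "joint_efforts": joint torques, N m; "tool_pos": TCP position; "orientation": TCP orientation; "wrist_force": force on the tool from outside, world axes, zero at the start; "wrist_torque": the same for the moment, N m; "grip_width": opening from 0.0 (shut) to 1.0 (fully open); "gripper_force": force on a finger pad.
Only numpy, scipy, OpenCV 4.12 (cv2) and the standard library are available. Lean on these libraries where they do the work, as an engineer would, in place of code of your own. Each camera call takes 0.05 s, during which the arm holds its last target. There are 200 camera calls.

### The job

Take the cooking probe out of its wooden stand, lower it fully home into the narrow well in the middle of the pan's lid and let go of it. Then start the probe programme on the hob: press the long bar key, then the square key, then the large round key, one at a time, letting each come up again before the next. Do not press any other key, and leave everything else on the worktop where it is.

Things in the scene. Friction and masses are not known exactly. Their poses are not given: they have to be found in the camera images.
- hob: black induction hob, 360 mm deep (x), 300 wide (y), fixed. Origin: centre of its underside; front edge at x = -180 mm. Five keys in a row along its y at x = -130 mm, 50 mm apart (y -100 to 100), in any order, all bare aluminium, told apart by outline only. Each stands on a black plate 44 x 42 mm (top 56 mm above the worktop); key tops 64 mm above the worktop.
- pan: steel pan with a lid, 180 mm in diameter, standing on the hob 55 mm above the worktop; it does not move. Origin: centre of its underside. Lid top 82 mm above that; two loop handles reach 123 mm out along its y, up to 63 mm above that.
- well_mouth (a point): mouth of the probe well, a dark steel tube standing up through the middle of the lid, its rim 25 mm across and 100 mm above the pan's underside (155 mm above the worktop). Point: centre of the mouth; z up. Bore 11 mm in diameter, flared to about 18 mm over the top 14 mm, 88 mm deep.
- stand: light wooden block, 56 x 56 x 92 mm tall, fixed, with an 11 mm hole 86 mm deep in the middle of its top, in which the probe stands at the start. Origin: centre of its underside.
- probe: cooking probe, 40 to 85 g: steel rod 6 mm thick and 80 mm long below a black round handle 22 mm in diameter and 50 mm tall (130 mm in all). Starts upright in the stand, the handle's underside on the block's top. Origin: tip of the rod; z up along the rod to the handle. Fully home in the well, the handle's underside rests on the well's rim, its tip 80 mm below the mouth.
- probe_grip (a point): point on the probe's axis in the handle, 108 mm above the tip (28 mm above the handle's underside), a good height for the TCP in a grasp from above.
- key_bar_top (a point): centre of the top face of the long bar key, 36 x 12 mm, long way front to back (hob x).
- key_bar (a joint): travel of that key, m: 0 up, 0.006 fully down. Spring: starts to move at 1.5 N, 5 N fully down; comes up by itself. It counts as pressed beyond 0.004 and as up below 0.001.
- key_square_top (a point): centre of the top face of the square key, 24 x 24 mm.
- key_square (a joint): travel of that key, m: 0 up, 0.006 fully down. Spring: starts to move at 1.5 N, 5 N fully down; comes up by itself. It counts as pressed beyond 0.004 and as up below 0.001.
- key_round_top (a point): centre of the top face of the large round key, 32 mm in diameter.
- key_round (a joint): travel of that key, m: 0 up, 0.006 fully down. Spring: starts to move at 1.5 N, 5 N fully down; comes up by itself. It counts as pressed beyond 0.004 and as up below 0.001.
- key_dot_top (a point): centre of the top face of the small round key, 14 mm in diameter (not part of the programme).
- key_dot (a joint): travel of that key, m: 0 up, 0.006 fully down. Spring: starts to move at 1.5 N, 5 N fully down; comes up by itself. It counts as pressed beyond 0.004 and as up below 0.001.
- key_cross_top (a point): centre of the top face of the cross-shaped (plus) key, 30 mm across, arms 10 mm wide (not part of the programme).
- key_cross (a joint): travel of that key, m: 0 up, 0.006 fully down. Spring: starts to move at 1.5 N, 5 N fully down; comes up by itself. It counts as pressed beyond 0.004 and as up below 0.001.
- mill: wooden pepper mill, 52 mm wide, 135 mm tall, loose, a bystander. Origin: centre of its underside.
- mug: white mug, 80 mm wide, 90 mm tall, loose, a bystander. Origin: centre of its underside.
- spoon: wooden spoon lying down, 240 mm long, loose, a bystander. Origin: under its middle; the spoon lies along its x.
- jar: amber storage jar, 76 mm wide, 110 mm tall, loose, a bystander. Origin: centre of its underside.
- bowl: blue bowl, 130 mm wide, 60 mm tall, loose, a bystander. Origin: centre of its underside.
- timer: white kitchen timer, 66 mm wide, 60 mm tall, loose, a bystander. Origin: centre of its underside.

How it is judged (in metres and radians):
On the way, in this order (a step that is already met when the one before it is completed fails the run):
1. the probe is fully home in the well and let go, all keys up (z of probe in the frame of well_mouth below -0.077 m and horizontal distance between probe and well_mouth below 0.008 m and angle between probe's own z axis and vertical below 0.1 rad and contact force between the fingers and probe below 0.05 N and value of joint each of key_bar, key_square, key_round, key_dot, key_cross below 0.001 m), for 0.2 s.
2. the long bar key is pressed, every other key up (value of joint key_bar above 0.004 m and value of joint each of key_square, key_round, key_dot, key_cross below 0.002 m and z of probe in the frame of well_mouth below -0.077 m and horizontal distance between probe and well_mouth below 0.008 m and angle between probe's own z axis and vertical below 0.1 rad), for 0.02 s.
3. the long bar key has come up again (value of joint each of key_bar, key_square, key_round, key_dot, key_cross below 0.001 m), for 0.02 s.
4. the square key is pressed, every other key up (value of joint key_square above 0.004 m and value of joint each of key_bar, key_round, key_dot, key_cross below 0.002 m and z of probe in the frame of well_mouth below -0.077 m and horizontal distance between probe and well_mouth below 0.008 m and angle between probe's own z axis and vertical below 0.1 rad), for 0.02 s.
5. the square key has come up again (all of step 3), for 0.02 s.
6. the large round key is pressed, every other key up (value of joint key_round above 0.004 m and value of joint each of key_bar, key_square, key_dot, key_cross below 0.002 m and z of probe in the frame of well_mouth below -0.077 m and horizontal distance between probe and well_mouth below 0.008 m and angle between probe's own z axis and vertical below 0.1 rad), for 0.02 s.
At the end, for the whole second after the job is handed in: The probe stands fully home in the well (tip at least 77 mm below the mouth and within 8 mm of its axis, tilted less than 0.1 rad), at rest and let go; all five keys are up (less than 1 mm down) (all of step 5 and z of probe in the frame of well_mouth below -0.077 m and horizontal distance between probe and well_mouth below 0.008 m and angle between probe's own z axis and vertical below 0.1 rad and contact force between the fingers and probe below 0.05 N and linear speed of probe below 0.02 m/s); the robot touches nothing.
It fails at once if the small round or the cross key is pressed (more than 3 mm) (value of joint any of key_dot, key_cross above 0.003 m).
It fails at once if a key is pressed (more than 3 mm) while the probe is not home in the well (value of joint any of key_bar, key_square, key_round above 0.003 m and not (z of probe in the frame of well_mouth below -0.077 m and horizontal distance between probe and well_mouth below 0.008 m and angle between probe's own z axis and vertical below 0.1 rad)).
It fails at once if two keys are pressed (more than 3 mm) at once (value of joint each of key_bar, key_square above 0.003 m or value of joint each of key_square, key_round above 0.003 m or value of joint each of key_bar, key_round above 0.003 m).
It fails at once if the probe is dropped down the well (falls in it faster than 0.6 m/s) (z of probe in the frame of well_mouth below 0 m and horizontal distance between probe and well_mouth below 0.01 m and linear speed of probe above 0.6 m/s).
It fails at once if a bystander is moved more than 30 mm (distance of any of mill, mug, spoon, jar, bowl, timer from where it was at the start of the episode above 0.03 m).
It also fails if it takes over 56 s, if anything falls off the work surface, if the arm or the gripper's body presses on something with over 40 N, if the wrist force passes 120 N, or if a joint passes its speed limit or range.

## Working session

There is one attempt and no reset: what is moved stays moved. The work goes in short steps, Python scripts to look and compute and a tool call to move; the robot and the scene stay as the last step left them, time stands still between calls to the robot, and variables do not carry over. Pictures are saved under pics/ and viewed, at most 10 in all, crops included, and the job is handed in when it is done.

Besides the shell and the picture viewer there is one more tool, called after "Call:" in YAML: its name, and indented under it one key for each argument. send_rows: Moves the arm, as the interface text tells. Its arguments: {"type":"object","properties":{"series":{"type":"array"},"newtons":{"type":"number"}},"required":["series"]}

```bash
mkdir -p pics; cat > h.py <<'E'
import numpy as np, cv2
from bench import arm
def ray(p,uv):
    T=np.array(p["camera_from_world"]);R=T[:3,:3];c=-R.T@T[:3,3]
    d=R.T@np.array([(uv[0]-p["cx"])/p["fx"],(uv[1]-p["cy"])/p["fy"],1]);return c,d
def at_z(p,uv,z):
    c,d=ray(p,uv);return c+d*(z-c[2])/d[2]
def proj(p,X):
    T=np.array(p["camera_from_world"]);q=T[:3,:3]@np.array(X)+T[:3,3]
    return np.array([p["fx"]*q[0]/q[2]+p["cx"],p["fy"]*q[1]/q[2]+p["cy"]])
def save(p,n):
    cv2.imwrite("pics/"+n,p["frame"][:,:,::-1])
Z=dict(well_mouth=155,probe_grip=120,key_bar_top=64,key_square_top=64,key_round_top=64,key_dot_top=64,key_cross_top=64,stand=0,hob=0,pan=55,mill=0,mug=0,jar=0,bowl=0,timer=0,spoon=0)
E
python3 - <<'E'
from h import *
np.set_printoptions(precision=1,suppress=True)
s=arm.read_state();print(s["orientation"],s["tool_pos"],s["grip_width"])
ims={}
for n in("top","scene"):
    p=arm.snapshot(n);save(p,n+"0.png");ims[n]=p
    print(n,ray(p,(320,200)))
    for k,z in Z.items():
        r=arm.mark_of(k,p)
        print(k,[(np.round(q["confidence"],2),np.round(q["position"]),at_z(p,q["position"],z)[:2]) for q in r[:2]])
E
```

```text
[[-0.9  0.4 -0. ]
 [ 0.4  0.9 -0. ]
 [-0.  -0.  -1. ]] [313.7 653.1 249.1] 1.000680959327872
top (array([ 436.1,   -5.9, 1444.7]), array([ 0.1,  0. , -1. ]))
well_mouth [(np.float64(0.94), array([340., 161.]), array([660. , -53.3]))]
probe_grip [(np.float64(0.5), array([347., 207.]), array([504.1, -78.3])), (np.float64(0.47), array([236., 201.]), array([527.6, 303.4]))]
key_bar_top [(np.float64(0.44), array([358., 207.]), array([ 509.7, -120. ]))]
key_square_top [(np.float64(0.46), array([346., 210.]), array([496.2, -78. ]))]
key_round_top [(np.float64(0.6), array([373., 204.]), array([ 516.9, -173.6]))]
key_dot_top []
key_cross_top [(np.float64(0.6), array([319., 214.]), array([484.2,  19.7]))]
stand [(np.float64(0.79), array([244., 202.]), array([533.9, 302.9])), (np.float64(0.74), array([345., 207.]), array([512.2, -77.7]))]
hob [(np.float64(0.87), array([339., 178.]), array([622.2, -54.1])), (np.float64(0.5), array([239., 199.]), array([542.6, 322.1]))]
pan [(np.float64(0.56), array([339., 165.]), array([661.7, -54.4])), (np.float64(0.44), array([387., 270.]), array([ 281.4, -220
[... 1177 characters left out ...]
673.5, -62.5])), (np.float64(0.16), array([296., 207.]), array([477.6, -19.1]))]
mill [(np.float64(0.86), array([418., 257.]), array([703.1, 278.6]))]
mug [(np.float64(0.89), array([463., 192.]), array([540.6, 500.1])), (np.float64(0.37), array([160., 307.]), array([ 645.8, -449.7]))]
jar [(np.float64(0.88), array([130., 241.]), array([ 421.7, -511.5]))]
bowl [(np.float64(0.94), array([160., 308.]), array([ 647.3, -447.4])), (np.float64(0.57), array([360., 158.]), array([325.1, 235.2]))]
timer [(np.float64(0.73), array([218., 182.]), array([ 287.4, -228.1]))]
spoon [(np.float64(0.79), array([360., 160.]), array([332.8, 233.9])), (np.float64(0.23), array([418., 258.]), array([704.8, 276.7]))]
```

View crops.

```bash
python3 - <<'E'
from h import *
a=cv2.imread("pics/top0.png");b=cv2.imread("pics/scene0.png")
A=cv2.resize(a[120:240,220:420],None,fx=4,fy=4,interpolation=cv2.INTER_CUBIC)
cv2.imwrite("pics/ta.png",A)
B=cv2.resize(b[140:290,230:430],None,fx=4,fy=4,interpolation=cv2.INTER_CUBIC)
cv2.imwrite("pics/sb.png",B)
E
```

```text
(no output)
```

View pics/ta.png

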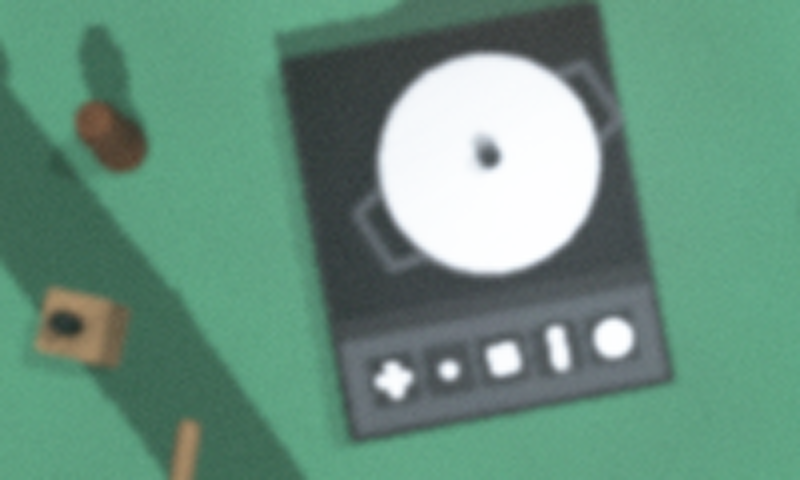

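View pics/sb.png

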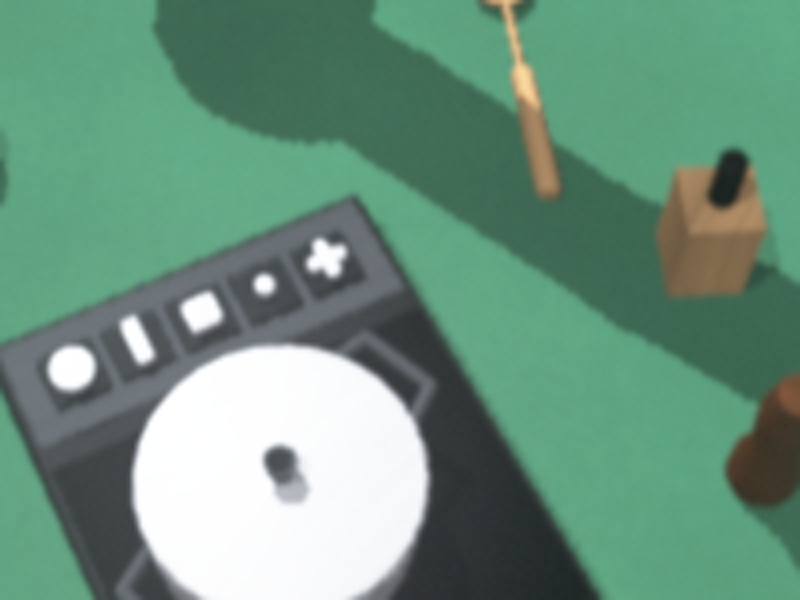

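```bash
cat > m.py <<'E'
from h import *
def blobs(p,roi,thr,bright):
    x0,y0,x1,y1=roi; g=cv2.cvtColor(p["frame"],cv2.COLOR_RGB2GRAY)[y0:y1,x0:x1].astype(np.float32)
    g=cv2.resize(g,None,fx=8,fy=8,interpolation=cv2.INTER_CUBIC)
    m=((g>thr) if bright else (g<thr)).astype(np.uint8)
    n,l,st,c=cv2.connectedComponentsWithStats(m)
    return [(st[i,4]/64,(c[i]+.5)/8-.5+[x0,y0]) for i in range(1,n) if st[i,4]>64*8]
E
python3 - <<'E'
from m import *
np.set_printoptions(precision=2,suppress=True)
T=arm.snapshot("top");S=arm.snapshot("scene")
print("keysT",[(a,c,at_z(T,c,64)[:2]) for a,c in blobs(T,(308,195,382,223),150,True)])
# scene strip: polygon between keys only
S2=dict(S);f=np.array(S["frame"]).copy();msk=np.zeros(f.shape[:2],np.uint8)
cv2.fillPoly(msk,[np.array([[236,228],[316,190],[324,210],[282,224],[255,242],[240,246]])],1);f[msk==0]=0;S2["frame"]=f
print("keysS",[(a,c,at_z(S,c,64)[:2]) for a,c in blobs(S2,(232,188,330,248),150,True)])
for thr in(60,90,110):
  for n,p,r,z in(("wT",T,(334,150,350,168),150),("wS",S,(292,246,312,270),150),("pT",T,(226,190,246,210),117),("pS",S,(402,172,422,196),117)):
    print(thr,n,[(a,c,at_z(p,c,z)[:2]) for a,c in blobs(p,r,thr,False)])
E
```

```text
keysT [(np.float64(86.28125), array([372.98, 204.03]), array([ 518.6 , -173.23])), (np.float64(54.1875), array([359.17, 206.57]), array([ 509.73, -123.76])), (np.float64(63.8125), array([345.53, 209.29]), array([500.25, -74.93])), (np.float64(19.78125), array([331.82, 212.05]), array([490.57, -25.85])), (np.float64(60.203125), array([318.07, 214.51]), array([482.03,  23.35]))]
keysS [(np.float64(67.546875), array([311.14, 203.95]), array([485.1 ,  23.49])), (np.float64(23.546875), array([295.62, 210.64]), array([494.06, -25.57])), (np.float64(79.0625), array([279.91, 217.49]), array([503.19, -74.44])), (np.float64(65.921875), array([263.72, 224.41]), array([ 512.06, -123.8 ])), (np.float64(112.65625), array([247.42, 231.5 ]), array([ 521.17, -172.72]))]
60 wT []
60 wS []
60 pT [(np.float64(19.28125), array([236.14, 200.61]), array([529.52, 304.68]))]
60 pS [(np.float64(80.0625), array([411.58, 184.41]), array([532.88, 305.8 ]))]
90 wT []
90 wS [(np.float64(19.53125), array([299.3, 254.8]), array([667.07, -59.39]))]
90 pT [(np.float64(44.03125), array([235.91, 200.68]), array([529.3 , 305.45]))]
90 pS [(np.float64(107.625), array([411.59, 184.37]), array([532.77, 305.87]))]
110 wT [(np.float64(9.390625), array([341.8 , 158.74]), array([667.2 , -59.31]))]
110 wS [(np.float64(38.1875), array([299.58, 255.55]), array([669.23, -59.25]))]
110 pT [(np.float64(74.59375), array([234.65, 191.76]), array([560.17, 310.04])), (np.float64(65.609375), array([235.68, 200.84]), array([528.75, 306.25]))]
110 pS [(np.float64(131.328125), array([411.68, 184.42]), array([533.01, 306.04]))]
```

```bash
cat >> h.py <<'E'
def delta(X):
    s=arm.read_state();R=np.array(s["orientation"]);return np.round(R.T@(np.array(X)-s["tool_pos"]),1)
E
python3 - <<'E'
from h import *
s=arm.read_state();print(np.round(s["orientation"],3),s["t"],delta((531.3,305.5,200)))
E
```

```text
[[-0.901  0.433 -0.   ]
 [ 0.433  0.901 -0.   ]
 [-0.    -0.    -1.   ]] 1.8 [-346.7 -219.6   50. ]
```

Call:
send_rows:
  series:
    - [-24.8,-15.7,0,0,60]
    - [-24.8,-15.7,0,0,60]
    - [-24.8,-15.7,0,0,60]
    - [-24.8,-15.7,0,0,60]
    - [-24.8,-15.7,0,0,60]
    - [-24.8,-15.7,0,0,60]
    - [-24.8,-15.7,0,0,60]
    - [-24.8,-15.7,0,0,60]
    - [-24.8,-15.7,0,0,60]
    - [-24.8,-15.7,0,0,60]
    - [-24.8,-15.7,10,0,60]
    - [-24.8,-15.7,10,0,60]
    - [-24.8,-15.7,15,0,60]
    - [-24.8,-15.7,15,0,60]
    - [0,0,0,0,60]
    - [0,0,0,0,60]
  newtons: 40

```text
t: 3.13
tool_pos: [532.5, 302.9, 199.2]
orientation: [[-0.9, 0.436, -0.001], [0.436, 0.9, -0.001], [0.0, -0.002, -1.0]]
wrist_force: [-0.2, 0.1, 0.1]
grip_width: 0.766
gripper_force: 0.0
```

```bash
python3 - <<'E'
from m import *
print(delta((531.3,305.5,120)),arm.read_state()["grip_width"])
S=arm.snapshot("scene");T=arm.snapshot("top")
print(blobs(S,(402,172,422,196),75,False))
A=np.hstack([cv2.resize(q["frame"][y:y+70,x:x+70,::-1],(400,400),interpolation=cv2.INTER_CUBIC) for q,x,y in((S,375,140),(T,200,165))]);cv2.imwrite("pics/c1.png",A)
E
```

```text
[ 2.2  2.  79.2] 0.766019543564703
[(np.float64(77.0625), array([411.56914031, 184.32981042]))]
```

View pics/c1.png

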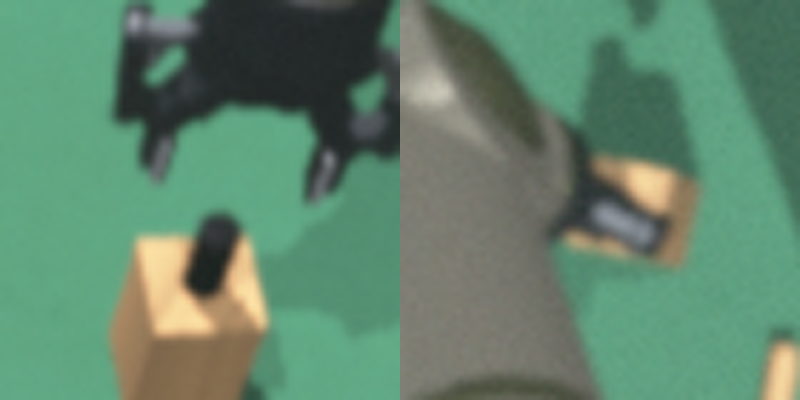

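The scene view (left half) shows the probe at about (411,184) px under the open fingers, which straddle it. I'll go down and close.

Call:
send_rows:
  series:
    - [1.1,1,20,0,60]
    - [1.1,1,20,0,60]
    - [0,0,20,0,60]
    - [0,0,12,0,60]
    - [0,0,7,0,60]
    - [0,0,0,0,60]
    - [0,0,0,0,140]
    - [0,0,0,0,200]
    - [0,0,0,0,255]
    - [0,0,0,0,255]
    - [0,0,0,0,255]
    - [0,0,0,0,255]
    - [0,0,0,0,255]
    - [0,0,0,0,255]
  newtons: 40

```text
t: 4.4
tool_pos: [531.0, 308.0, 122.0]
orientation: [[-0.901, 0.433, 0.001], [0.433, 0.901, 0.001], [-0.001, 0.001, -1.0]]
wrist_force: [-1.6, -0.6, 7.2]
grip_width: 0.248
gripper_force: 38.9
```

Call:
send_rows:
  series:
    - [0,0,-5,0,255]
    - [0,0,-10,0,255]
    - [0,0,-15,0,255]
    - [0,0,-20,0,255]
    - [0,0,-25,0,255]
    - [0,0,-25,0,255]
    - [0,0,-25,0,255]
    - [0,0,-25,0,255]
    - [0,0,-20,0,255]
    - [0,0,-10,0,255]
    - [0,0,0,0,255]
    - [0,0,0,0,255]

```text
t: 5.4
tool_pos: [530.4, 307.7, 301.0]
orientation: [[-0.901, 0.433, 0.0], [0.433, 0.901, 0.0], [-0.0, 0.0, -1.0]]
wrist_force: [-0.2, 0.6, -1.7]
grip_width: 0.246
gripper_force: 39.1
```

```bash
python3 - <<'E'
from h import *
S=arm.snapshot("scene");s=arm.read_state();print(s["tool_pos"],s["joints"],delta((667,-59.5,305)),proj(S,s["tool_pos"]),proj(S,np.array(s["tool_pos"])-[0,0,110]))
A=cv2.resize(S["frame"][90:230,350:490,::-1],(560,560),interpolation=cv2.INTER_CUBIC);cv2.imwrite("pics/c2.png",A)
E
```

```text
[530.04560944 307.47735199 300.09026777] [-6.17468284e-01  4.11935076e-01 -1.10061158e-03  1.81082174e+00
  5.68477895e-04  9.20147175e-01  5.04298533e-01] [-282.3 -271.5   -4.8] [426.09888351 143.00684267] [417.01253749 168.61307688]
```

View pics/c2.png

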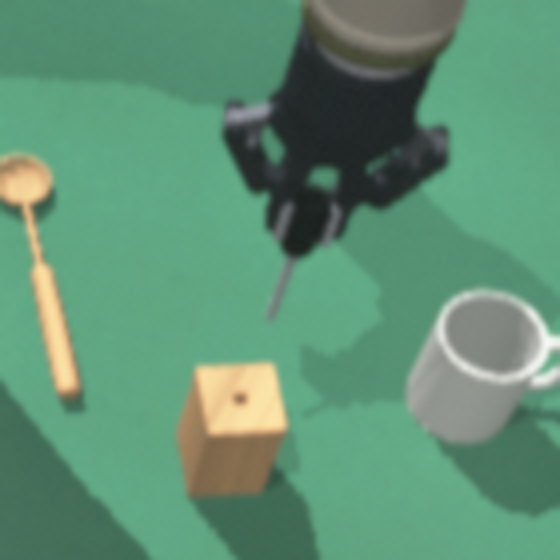

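Probe is held straight: its tip is at about (418,169) px against (417,169) predicted. The empty stand hole is at (410,189). Next I move over the well.

Call:
send_rows:
  series:
    - [-10,-10,-2,0,255]
    - [-22,-21,-3,0,255]
    - [-24,-23,0,0,255]
    - [-24,-23,0,0,255]
    - [-24,-23,0,0,255]
    - [-24,-23,0,0,255]
    - [-24,-23,0,0,255]
    - [-24,-23,0,0,255]
    - [-24,-23,0,0,255]
    - [-24,-23,0,0,255]
    - [-24,-23,0,0,255]
    - [-20,-20,0,0,255]
    - [-10,-10,0,0,255]
    - [-4.3,-3.5,0,0,255]
    - [0,0,0,0,255]
    - [0,0,0,0,255]
    - [0,0,0,0,255]

```text
t: 6.87
tool_pos: [667.1, -56.9, 305.7]
orientation: [[-0.903, 0.431, -0.001], [0.431, 0.903, 0.001], [0.001, 0.001, -1.0]]
wrist_force: [-0.4, -0.2, -1.4]
grip_width: 0.247
gripper_force: 39.1
```

```bash
python3 - <<'E'
from h import *
S=arm.snapshot("scene");s=arm.read_state();t=np.array(s["tool_pos"]);print(t,delta((667,-59.5,305)),proj(S,t-[0,0,110]),proj(S,(t[0],t[1],155)))
q=arm.mark_of("well_mouth",S);print([(x["confidence"],x["position"],at_z(S,x["position"],155)) for x in q])
A=cv2.resize(S["frame"][190:290,240:340,::-1],(600,600),interpolation=cv2.INTER_CUBIC);cv2.imwrite("pics/c3.png",A)
E
```

```text
[667.17993841 -56.86855302 305.9003114 ] [-1.  -2.5  0.9] [299.79205066 246.85020797] [300.23280496 253.76490843]
[(0.85, [299.6, 253.6], array([666.31052886, -58.26595205, 155.        ])), (0.67, [418.8, 255.2], array([752.76380159, 224.69354494, 155.        ]))]
```

View pics/c3.png

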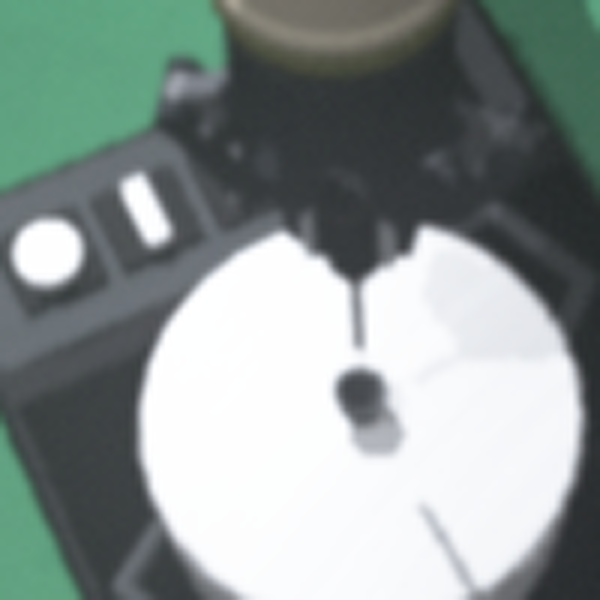

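The tip is at about (299.6,247.6) px and the mouth centre at about (299.3,254.2). That puts it over the well to within 2–3 mm in y, so I correct by that and lower.

Call:
send_rows:
  series:
    - [-1,-2.3,4,0,255]
    - [0,0,8,0,255]
    - [0,0,8,0,255]
    - [0,0,8,0,255]
    - [0,0,7,0,255]
    - [0,0,5,0,255]
    - [0,0,5,0,255]
    - [0,0,5,0,255]
    - [0,0,5,0,255]
    - [0,0,5,0,255]
    - [0,0,0,0,255]
    - [0,0,0,0,255]

```text
t: 7.97
tool_pos: [667.3, -60.7, 245.4]
orientation: [[-0.902, 0.432, -0.001], [0.432, 0.902, 0.001], [0.001, 0.001, -1.0]]
wrist_force: [1.1, 2.7, -3.2]
grip_width: 0.242
gripper_force: 39.2
```

Call:
send_rows:
  series:
    - [0.6,1.3,3,0,255]
    - [0,0,6,0,255]
    - [0,0,6,0,255]
    - [0,0,6,0,255]
    - [0,0,6,0,255]
    - [0,0,6,0,255]
    - [0,0,6,0,255]
    - [0,0,6,0,255]
    - [0,0,5,0,255]
    - [0,0,3,0,255]
    - [0,0,0,0,255]
    - [0,0,0,0,255]

```text
t: 8.97
tool_pos: [667.3, -60.2, 192.5]
orientation: [[-0.901, 0.433, -0.001], [0.433, 0.901, 0.0], [0.001, -0.0, -1.0]]
wrist_force: [-1.3, 2.5, -1.5]
grip_width: 0.247
gripper_force: 39.3
```

Call:
send_rows:
  series:
    - [0.4,0.8,3,0,255]
    - [0,0,2,0,255]
    - [0,0,1,0,255]
    - [0,0,1,0,255]
    - [0,0,0,0,255]

```text
t: 9.38
tool_pos: [667.4, -59.7, 185.9]
orientation: [[-0.901, 0.433, 0.0], [0.433, 0.901, -0.0], [-0.0, -0.0, -1.0]]
wrist_force: [-0.7, 0.1, -0.6]
grip_width: 0.246
gripper_force: 39.5
```

Call:
send_rows:
  series:
    - [0,0,1,0,255]
    - [0,0,1,0,255]
    - [0,0,1,0,255]
    - [0,0,0,0,255]
    - [0,0,0,0,255]

```text
t: 9.8
tool_pos: [667.6, -59.6, 184.9]
orientation: [[-0.901, 0.433, 0.001], [0.433, 0.901, -0.0], [-0.001, 0.0, -1.0]]
wrist_force: [-4.5, 1.3, 14.0]
grip_width: 0.248
gripper_force: 41.3
```

Seated: 14 N upward at the expected height. Release, wait, retreat upward.

Call:
send_rows:
  series:
    - [0,0,-0.8,0,150]
    - [0,0,0,0,100]
    - [0,0,0,0,60]
    - [0,0,0,0,60]
    - [0,0,0,0,60]
    - [0,0,0,0,60]
    - [0,0,-10,0,60]
    - [0,0,-20,0,60]
    - [0,0,-25,0,60]
    - [0,0,-25,0,60]
    - [0,0,-10,0,60]
    - [0,0,0,0,60]

```text
t: 10.8
tool_pos: [668.7, -59.5, 277.1]
orientation: [[-0.901, 0.433, 0.005], [0.433, 0.901, -0.0], [-0.005, 0.002, -1.0]]
wrist_force: [0.1, 0.1, 0.2]
grip_width: 0.763
gripper_force: 0.0
```

```bash
python3 - <<'E'
from h import *
S=arm.snapshot("scene");s=arm.read_state();print(s["tool_pos"],s["joints"][6],np.round(s["orientation"],3),proj(S,(667,-59.5,155)),proj(S,(667,-59.5,205)))
A=cv2.resize(S["frame"][190:290,240:340,::-1],(600,600),interpolation=cv2.INTER_CUBIC);cv2.imwrite("pics/c4.png",A)
E
```

```text
[667.8518888  -59.38599164 275.07089002] 1.160672970651489 [[-0.901  0.433  0.003]
 [ 0.433  0.901 -0.   ]
 [-0.002  0.001 -1.   ]] [299.19542172 253.97168422] [298.60970012 245.46161126]
```

View pics/c4.png

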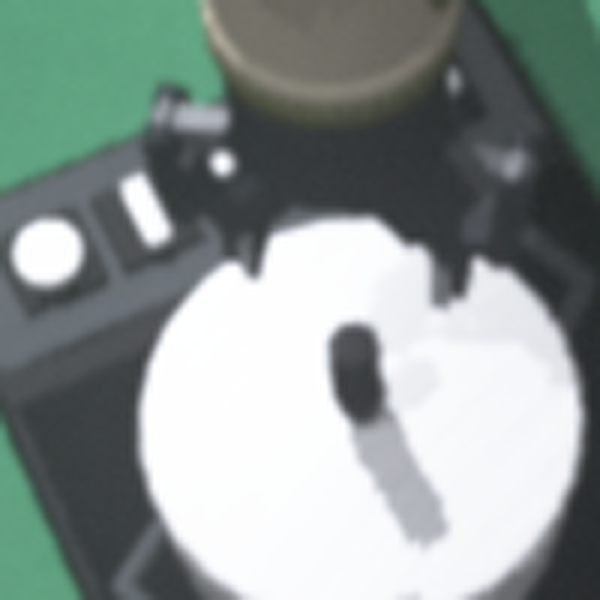

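Probe is home: its handle top is at about (299,246) px against (298.6,245.5) predicted, and it is upright. Next I turn the tool square to the hob and shut the fingers.

Call:
send_rows:
  series:
    - [0,0,0,-0.1,255]
    - [0,0,0,-0.11,255]
    - [0,0,0,-0.11,255]
    - [0,0,0,-0.11,255]
    - [0,0,0,-0.1,255]
    - [0,0,0,-0.1,255]
    - [0,0,0,0,255]
    - [0,0,0,0,255]

```text
t: 11.52
tool_pos: [666.8, -59.5, 272.3]
orientation: [[-0.984, -0.178, -0.002], [-0.178, 0.984, 0.0], [0.002, 0.001, -1.0]]
wrist_force: [0.7, -0.6, -0.2]
grip_width: 0.002
gripper_force: 0.0
```

```bash
python3 - <<'E'
from h import *
s=arm.read_state();print(s["tool_pos"],s["joints"],np.round(s["orientation"],3),s["grip_width"],delta((511,-123.8,120)))
E
```

```text
[666.80265816 -59.46664978 272.31760889] [ 0.07925973  0.51270294 -0.11415724  1.70620192  0.06924232  0.92883202
  1.68786533] [[-0.984 -0.178 -0.002]
 [-0.178  0.984  0.   ]
 [ 0.002  0.001 -1.   ]] 0.0020494883301203242 [164.4 -35.7 152.6]
```

Call:
send_rows:
  series:
    - [12,-2.6,0,0,255]
    - [25,-5.4,0,0,255]
    - [28,-6,0,0,255]
    - [28,-6,5,0,255]
    - [28,-6,15,0,255]
    - [25,-5.5,25,0,255]
    - [12,-2.8,30,0,255]
    - [6.4,-1.4,30,0,255]
    - [0,0,25,0,255]
    - [0,0,15,0,255]
    - [0,0,5,0,255]
    - [0,0,0,0,255]
    - [0,0,0,0,255]

```text
t: 12.6
tool_pos: [512.4, -124.1, 124.0]
orientation: [[-0.984, -0.18, -0.0], [-0.18, 0.984, -0.0], [0.0, -0.0, -1.0]]
wrist_force: [0.7, -0.7, -0.5]
grip_width: -0.002
gripper_force: 0.0
```

```bash
python3 - <<'E'
from h import *
S=arm.snapshot("scene");s=arm.read_state();t=np.array(s["tool_pos"]);print(t,delta((511,-123.8,90)),proj(S,(t[0],t[1],t[2]-19)),proj(S,(511,-123.8,64)))
A=cv2.resize(S["frame"][180:280,220:320,::-1],(600,600),interpolation=cv2.INTER_CUBIC);cv2.imwrite("pics/c5.png",A)
E
```

```text
[ 512.73800448 -124.19214166  124.50224177] [ 1.7  0.7 34.5] [262.15755212 217.61886213] [263.63945823 224.0941002 ]
```

View pics/c5.png

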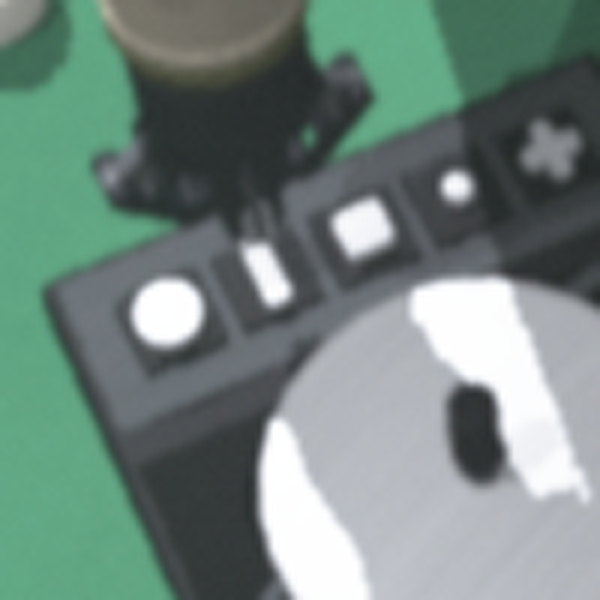

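Fingertips (about (263,217) px) are aligned over the bar key, with clearance to its neighbours and the pan. Going down.

Call:
send_rows:
  series:
    - [1,0.4,10,0,255]
    - [0,0,12,0,255]
    - [0,0,8,0,255]
    - [0,0,5,0,255]
    - [0,0,2,0,255]
    - [0,0,0,0,255]
    - [0,0,0,0,255]

```text
t: 13.23
tool_pos: [511.3, -124.0, 86.9]
orientation: [[-0.983, -0.181, 0.0], [-0.181, 0.983, -0.0], [-0.0, -0.0, -1.0]]
wrist_force: [-0.3, -0.4, 1.1]
grip_width: -0.001
gripper_force: 0.0
```

Call:
send_rows:
  series:
    - [0,0,2,0,255]
    - [0,0,2,0,255]
    - [0,0,1,0,255]
    - [0,0,1,0,255]
    - [0,0,1,0,255]
    - [0,0,0,0,255]

```text
t: 13.73
tool_pos: [511.4, -124.1, 79.8]
orientation: [[-0.983, -0.181, 0.001], [-0.181, 0.983, -0.0], [-0.001, -0.0, -1.0]]
wrist_force: [1.0, -0.9, 2.8]
grip_width: 0.001
gripper_force: 1.5
```

Call:
send_rows:
  series:
    - [0,0,1,0,255]
    - [0,0,1,0,255]
    - [0,0,1,0,255]
    - [0,0,0,0,255]

```text
t: 14.07
tool_pos: [511.4, -124.1, 76.8]
orientation: [[-0.983, -0.181, 0.001], [-0.181, 0.983, -0.0], [-0.001, -0.0, -1.0]]
wrist_force: [0.6, -0.7, 5.2]
grip_width: -0.003
gripper_force: 2.4
```

Call:
send_rows:
  series:
    - [0,0,0.7,0,255]
    - [0,0,0,0,255]
    - [0,0,0,0,255]

```text
t: 14.32
tool_pos: [511.5, -124.1, 76.7]
orientation: [[-0.983, -0.181, 0.001], [-0.181, 0.983, -0.0], [-0.001, -0.0, -1.0]]
wrist_force: [-0.9, 0.3, 12.9]
grip_width: -0.001
gripper_force: 6.1
```

Key bottomed out (12.9 N). Up, then across to the square key.

Call:
send_rows:
  series:
    - [0,0,-4,0,255]
    - [0,0,-10,0,255]
    - [0,0,-14,0,255]
    - [0,0,0,0,255]
    - [0,0,0,0,255]
    - [0,10,0,0,255]
    - [0,15,0,0,255]
    - [0,15,0,0,255]
    - [0,8,0,0,255]
    - [0,2,0,0,255]
    - [0,0,0,0,255]
    - [0,0,0,0,255]

```text
t: 15.32
tool_pos: [502.1, -75.1, 103.9]
orientation: [[-0.983, -0.181, -0.0], [-0.181, 0.983, -0.0], [0.0, -0.0, -1.0]]
wrist_force: [0.4, 0.6, -1.1]
grip_width: 0.0
gripper_force: 0.0
```

```bash
python3 - <<'E'
from h import *
print(delta((501.7,-74.7,77)))
E
```

```text
[ 0.3  0.5 26.9]
```

Call:
send_rows:
  series:
    - [0.3,0.5,8,0,255]
    - [0,0,7,0,255]
    - [0,0,3,0,255]
    - [0,0,2,0,255]
    - [0,0,2,0,255]
    - [0,0,2,0,255]
    - [0,0,1,0,255]
    - [0,0,1,0,255]
    - [0,0,1,0,255]
    - [0,0,0.5,0,255]
    - [0,0,0,0,255]
    - [0,0,0,0,255]

```text
t: 16.32
tool_pos: [501.4, -74.7, 76.8]
orientation: [[-0.983, -0.181, -0.0], [-0.181, 0.983, -0.0], [0.0, -0.0, -1.0]]
wrist_force: [-2.6, -1.7, 5.9]
grip_width: -0.0
gripper_force: 2.9
```

Call:
send_rows:
  series:
    - [0,0,0.7,0,255]
    - [0,0,0,0,255]
    - [0,0,0,0,255]

```text
t: 16.57
tool_pos: [501.4, -74.7, 76.7]
orientation: [[-0.984, -0.181, 0.0], [-0.181, 0.984, -0.0], [0.0, -0.0, -1.0]]
wrist_force: [-5.1, -1.3, 15.3]
grip_width: 0.003
gripper_force: 7.3
```

Bottomed out. Up, then 100 mm across to the large round key.

Call:
send_rows:
  series:
    - [0,0,-4,0,255]
    - [0,0,-10,0,255]
    - [0,0,-14,0,255]
    - [0,0,0,0,255]
    - [0,0,0,0,255]
    - [0,-10,0,0,255]
    - [0,-20,0,0,255]
    - [0,-25,0,0,255]
    - [0,-25,0,0,255]
    - [0,-15,0,0,255]
    - [0,-5,0,0,255]
    - [0,0,0,0,255]
    - [0,0,0,0,255]

```text
t: 17.65
tool_pos: [519.5, -172.3, 103.4]
orientation: [[-0.983, -0.181, -0.001], [-0.181, 0.983, 0.001], [0.001, 0.001, -1.0]]
wrist_force: [-0.6, 0.1, 0.2]
grip_width: 0.004
gripper_force: 0.0
```

```bash
python3 - <<'E'
from h import *
print(delta((520,-173,77)))
E
```

```text
[-0.4 -0.8 26.4]
```

Call:
send_rows:
  series:
    - [-0.4,-0.8,8,0,255]
    - [0,0,7,0,255]
    - [0,0,3,0,255]
    - [0,0,2,0,255]
    - [0,0,2,0,255]
    - [0,0,2,0,255]
    - [0,0,1,0,255]
    - [0,0,1,0,255]
    - [0,0,1,0,255]
    - [0,0,0.7,0,255]
    - [0,0,0,0,255]
    - [0,0,0,0,255]

```text
t: 18.65
tool_pos: [520.3, -173.0, 76.8]
orientation: [[-0.983, -0.182, 0.0], [-0.182, 0.983, 0.0], [-0.0, 0.0, -1.0]]
wrist_force: [-3.2, 4.1, 10.4]
grip_width: -0.005
gripper_force: 5.0
```

Bottomed out (10.4 N). Retreat and check.

Call:
send_rows:
  series:
    - [0,0,-4,0,255]
    - [0,0,-10,0,255]
    - [0,0,-20,0,255]
    - [0,0,-25,0,255]
    - [0,0,-25,0,255]
    - [0,0,-25,0,255]
    - [0,0,-15,0,255]
    - [20,-20,0,0,255]
    - [20,-25,0,0,255]
    - [10,-10,0,0,255]
    - [0,0,0,0,255]
    - [0,0,0,0,255]
    - [0,0,0,0,255]

```text
t: 19.73
tool_pos: [481.7, -236.3, 200.6]
orientation: [[-0.983, -0.181, 0.001], [-0.181, 0.983, -0.0], [-0.001, -0.0, -1.0]]
wrist_force: [0.1, -0.3, 0.1]
grip_width: 0.004
gripper_force: 0.0
```

```bash
python3 - <<'E'
from h import *
S=arm.snapshot("scene");print(arm.read_state()["wrist_force"]);save(S,"end.png")
E
```

```text
[ 0.22583473  0.30551392 -0.46161568]
```

View pics/end.png

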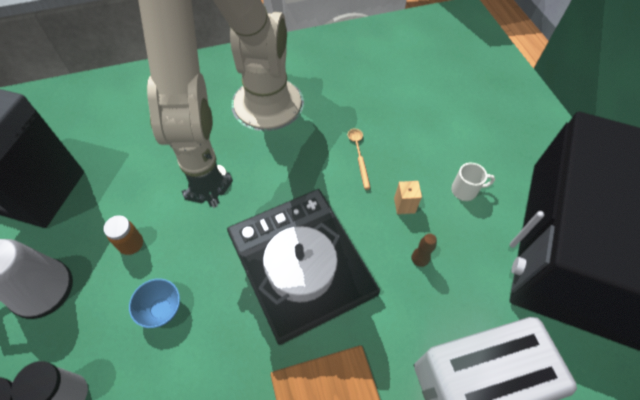

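The probe stands upright in the lid at about (300,252) px. The keys at (247–312, 204–232) are clear, the other objects haven't moved, and the gripper at (205,190) is free. Handing in.

```bash
python3 -c "
from h import *
print(arm.finish_job())"
```

```text
the job is handed in; nothing more can be done
None
```

The probe is home in the well and let go; the bar, square and large round keys were each pressed to the bottom in that order, and the job was handed in about 20 s into the 56 s limit (no verdict came back).

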